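# Re-arm a tripped quick-closing valve and chock its sprung lever

## Task

The fire valve on the bench has tripped shut. Draw its sprung lever back by the red grip until the brass trip hook catches the stud at the lever's end and holds it by itself - the hook is a hair trigger, so never let the lever fly back - and then chock it for transport: stand the pine block on its long narrow edge on the valve box with its outer half down inside the blue bracket and its inner half lying in the lever's way. Leave the lever hooked and the other things on the bench where they are.

Things in the scene. Friction and masses are not known exactly. Their poses are not given: they have to be found in the camera images.
- valve_box: Grey valve box, aluminium top plate, bolted on a plywood riser whose top is 140 mm above the bench: 280 (x) x 340 (y) x 55 mm; origin centre of underside, z up. Low feet stand out 27 mm at -x, +x, pipe stubs 34 mm at -y, +y. On the plate: lever, brass hook, blue bracket, black stop (28 mm high) for the shut lever, the lever's stem (x 60, y -100 mm) with nut, 54 mm high.
- lever (a joint): Lever angle about its upright stem, rad: 0 = shut (points along box -x), growing clockwise from above; at 1.57 it points along box +y, hooked; hard end 1.66. A spring drives it to 0: 2.5 N at the grip at 0, 6.5 N at 1.57; let go unhooked it flies back. Steel bar 22 mm wide, 10 to 22 mm above the plate; upright 14 mm stud 163 mm from the stem, 26 mm high.
- lever_grip (a point): Middle of the lever's upright round red grip, 22 mm diameter, 25 to 81 mm above the plate, 140 mm from the stem; this point is 55 mm above the plate (250 mm above the bench) and moves with the lever. Axes: x from grip to stem, z up. Gripped from above, fingers either way round, or pushed.
- lever_pivot (a point): Point on the stem's axis, about which the lever swings, at the height of lever_grip; axes as the box's.
- hook (a joint): Trip hook's angle about its upright pivot (box x 122, y 60 mm), rad: 0 = closed, kept by a light spring; grows as its tooth is pushed to box +y. The drawn lever's stud rides up the tooth's slope, opens the hook to about 0.2 and it snaps shut behind the stud near lever 1.57; go on to 1.62, let go, and the tooth holds the stud by 5 mm only: about 2 N on the tail towards box +x fires it.
- hook_tail (a point): Eye at the end of the hook's tail, 16 mm above the plate. The whole hook lies 9 to 23 mm above the plate (pivot bolt to 33 mm) and covers box x 30 to 134, y 48 to 128 mm; a wire guide 34 mm high stands behind the eye. Not to be touched.
- chock_seat (a point): Where the block's centre belongs: 32.5 mm above the plate, 227.5 mm above the bench. Axes: y = the block's length, outwards (0.21 rad anticlockwise from box y), z up. Blue U bracket round the outer half: walls 30 mm high, inner faces at x = -24 and 24 mm, from y 11 mm (open end) to its closed end at y 77 mm. With the lever hooked, the red grip stands about 61 mm to the +x side of this line.
- block_mid (a point): Centre of the pine block, 140 x 65 x 38 mm, about 0.22 kg. It stands on a long narrow edge, 65 mm high and 38 mm thick; gripped from above across the 38 mm; centre 32.5 mm above what it stands on. Axes: y along the 140 mm, z across the 38 mm, x vertical (down) at the start. Either end may go into the bracket.
- tape_measure: Yellow tape measure, 82 x 38 x 66 mm, lying loose; a bystander.
- spanner_b: Steel combination spanner, 168 mm long, lying loose; a bystander.
- wood_block: The same pine block; its origin lies in the middle of one of its two 140 x 65 mm faces, 19 mm from block_mid.

How it is judged (in metres and radians):
On the way:
1. the lever is drawn back, held by the closed trip hook alone, with the fingers off the valve (value of joint lever between 1.5 and 1.6 rad and value of joint hook below 0.05 rad and contact force between the fingers and valve_box below 0.2 N), for 0.3 s.
At the end, for the whole second after the job is handed in: Lever still hooked (1.50 to 1.60 rad; hook within 0.05 rad of closed); block at rest on its long edge on the plate, centre within 9 mm sideways, 6 mm in height and -30 to +11 mm lengthwise of chock_seat, within 0.17 rad of the bracket's direction, upright within 0.12 rad (value of joint lever between 1.5 and 1.6 rad and value of joint hook below 0.05 rad and x of block_mid in the frame of chock_seat between -0.009 and 0.009 m and y of block_mid in the frame of chock_seat between -0.03 and 0.011 m and z of block_mid in the frame of chock_seat between -0.006 and 0.006 m and angle between the y axis of block_mid and the y axis of chock_seat, either way round below 0.17 rad and angle between the x axis of block_mid and the z axis of chock_seat, either way round below 0.12 rad and linear speed of wood_block below 0.02 m/s); the robot touches nothing.
It fails at once if the lever flies back towards shut (faster than 4 rad/s, below 1.3 rad) (velocity of joint lever below -4 rad/s and value of joint lever below 1.3 rad).
It fails at once if the tape measure or the spanner is shifted by more than 50 mm (distance of any of tape_measure, spanner_b from where it was at the start of the episode above 0.05 m).
It also fails if it takes over 67 s, if anything falls off the work surface, if the arm or the gripper's body presses on something with over 40 N, if the wrist force passes 120 N, or if a joint passes its speed limit or range.

## Robot

A 6-joint arm with a two-finger parallel gripper is mounted at the origin on the work surface; the furniture and walls round the work are solid. World frame = base frame: x ahead of the robot, y to its left, z up, the work surface at z = 0. Lengths are in m, angles in degrees, forces in N, time in s.
With the tool pointing down it reaches from about 0.325 to 0.9 m from the base axis. Payload 3.5 kg.
Tool frame: the origin (TCP) lies at the very end of the fingers, on their centre line; the grasp point (between the pads) lies 19 mm behind it; z points along the fingers, y is the line along which they close (so a half turn about z gives the same grasp; the last joint's range is limited). The gripper opens to 85 mm and grips with 20 to 120 N. Pads are 22 mm wide; open, the fingers measure 114 mm over their backs; the gripper's body (76 mm by 85 mm) begins 54 mm behind the grasp point. The pads swing forward as they close: fully open they stand 13 mm farther back than shut.
Start: joints at [67.987, 15.837, -1.513, 72.651, 0, 84.076], TCP at [0.173, 0.601, 0.231] pointing down, gripper open.
Joint ranges: [-178.77, 178.77], [-48.84, 107.48], [-61.69, 71.31], [-111.58, 123.2], [-90, 87.43], [-180, 180]. Speed limits (degrees/s): [147.25, 147.25, 180, 180, 180, 180].

## Interface

Orientations are given as a 3x3 rotation matrix whose columns are the frame's x, y, z axes.
In Python, from bench import robot gives the robot as it stands.
- The arm moves only by the tool shift_gripper, called after "Request:" by a JSON object that holds its "api" and its "payload", one argument or row to a line. Schema: {"type":"object","properties":{"moves":{"type":"object","properties":{"segments":{"type":"array","items":{"type":"array","items":{"type":"number"},"minItems":5,"maxItems":5},"minItems":1,"maxItems":5}},"additionalProperties":false,"required":["segments"]},"squeeze":{"type":"number"},"only":{"type":"string"},"quiet":{"type":"boolean"},"lines":{"type":"string"}},"required":["moves"],"additionalProperties":false}. moves is an object whose key "segments" holds a list of rows, 1 to 5 of them, each of 5 numbers: dx, dy, dz in units of 50 mm, then a turn about the tool's z in units of 4 degrees, then the finger opening in m; each row is the pose to reach, as a shift and turn from the pose commanded when the call began, along the tool's axes at that moment; what a row does not reach only later rows make up. A row lasts 1/8 s, in which the tool goes at most 0.0625 m and 10.7 degrees, less where a joint would pass 70% of its speed; a pose out of reach is approached as far as the arm can. The fingers move at their own pace and stop on an object; squeeze is the grip in N (left out, the last holds). Time passes only in rows, so rows that do not move let the fingers close. The tool returns the time, the measured TCP pose, the force, the opening and the grip force at its end. only (a regular expression) keeps the lines of the reply that match it, lines (a string "A,B") keeps lines A to B, and quiet returns only ok. Input that does not fit is refused with a message, and nothing moves.
- robot.read_state(): the state, without advancing time (a new reading comes with each control period).
- robot.camera(name): name is "side" or "top"; returns a dict with "frame" (384x512x3 uint8, red, green, blue), "fx", "fy", "cx", "cy" (pixels), "R" (3x3) and "t" (3): a world point X has camera coordinates R X + t. Camera axes: x right, y down, z forward; pixel columns grow to the right and rows downward; lengths in m; the calibration is good to about 2 mm. A picture is of the moment at which its call begins. There is no depth.
- robot.finish_job(): hands the job in; it is judged then, once.
The state is a dict: "time_s": time; "joints": joint angles; "joint_velocities": joint speeds; "joint_torque": joint torques, N m; "tcp_pos": TCP position; "ee_rot": TCP orientation; "ft_force": force on the tool from outside, world axes, zero at the start; "torque": the same for the moment, N m; "gripper_width": finger opening in m; "grasp_force": force on a finger pad.
Only numpy, scipy, OpenCV 4.12 (cv2) and the standard library are available. Lean on these libraries where they do the work, as an engineer would, in place of code of your own. Each camera call takes 0.05 s, during which the arm holds its last target. There are 200 camera calls.

## Working session

There is one attempt and no reset: what is moved stays moved. The work goes in short steps, Python scripts to look and compute and a tool call to move; the robot and the scene stay as the last step left them, time stands still between calls to the robot, and variables do not carry over. Pictures are saved under pics/ and viewed, at most 10 in all, crops included, and the job is handed in when it is done.

```bash
ls; mkdir -p pics
```

Run:
```python
from bench import robot
import cv2,numpy as np
for n in("side","top"):
    c=robot.camera(n); cv2.imwrite(f"pics/{n}0.png",c["frame"][:,:,::-1]); print(n,c["fx"],c["fy"],c["cx"],c["cy"],np.round(c["R"],3).tolist(),np.round(c["t"],3))
s=robot.read_state(); print(s["time_s"],np.round(s["ee_rot"],3).tolist(),s["tcp_pos"])
```

```text
bench.py
pics
side 350.58928026950747 350.58928026950747 252.6177173055366 188.18300290488472 [[0.979, -0.203, -0.0], [-0.096, -0.462, -0.881], [0.179, 0.863, -0.472]] [-0.491  0.273  0.807]
top 397.9035522757932 397.9035522757932 257.5076537944402 184.28977892877106 [[0.01, -1.0, -0.02], [-0.995, -0.008, -0.096], [0.096, 0.021, -0.995]] [0.086 0.53  1.234]
0.1 [[-0.961, 0.277, -0.001], [0.277, 0.961, -0.002], [0.0, -0.002, -1.0]] [0.17292448 0.59987654 0.23027086]
```

View pics/top0.png

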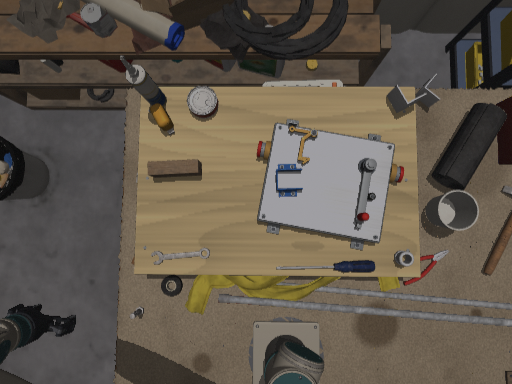

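View pics/side0.png

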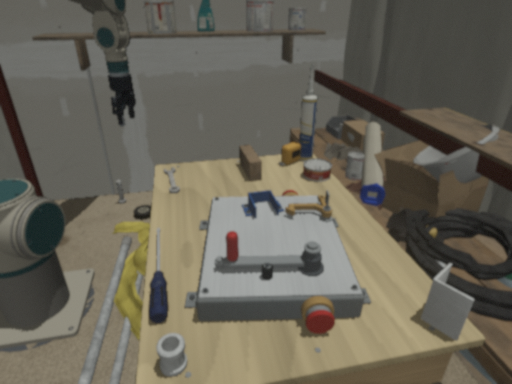

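Top: valve box at (328,182), lever stem (368,165), red grip (363,217), blue bracket (289,180), hook (300,140), block (174,168), spanner (181,255). The side view shows the same things. Zooming in for measurement.

Create h.py:
```python
import numpy as np,cv2
from bench import robot
def ray(c,p):
    d=np.array([(p[0]-c["cx"])/c["fx"],(p[1]-c["cy"])/c["fy"],1.]);R=np.array(c["R"]);return -R.T@c["t"],R.T@d
def onz(c,p,z):
    o,d=ray(c,p);return o+d*(z-o[2])/d[2]
def proj(c,X):
    q=np.array(c["R"])@X+c["t"];return np.array([c["fx"]*q[0]/q[2]+c["cx"],c["fy"]*q[1]/q[2]+c["cy"]])
def tri(a,p,b,q):
    o1,d1=ray(a,p);o2,d2=ray(b,q);k=np.linalg.lstsq(np.c_[d1,-d2],o2-o1,rcond=None)[0]
    x,y=o1+d1*k[0],o2+d2*k[1];return (x+y)/2,np.linalg.norm(x-y)
def crop(im,x0,y0,x1,y1,s,name):cv2.imwrite(name,cv2.resize(im[y0:y1,x0:x1,::-1],None,fx=s,fy=s,interpolation=cv2.INTER_CUBIC))
```

Run:
```python
from h import *
t=robot.camera("top");s=robot.camera("side")
crop(t["frame"],240,110,420,255,4,"pics/t1.png")
a=cv2.resize(t["frame"][145:195,135:215],None,fx=5,fy=5,interpolation=2);b=cv2.resize(s["frame"][135:185,225:305],None,fx=5,fy=5,interpolation=2)
cv2.imwrite("pics/blk.png",np.vstack([a,b])[:,:,::-1])
for n,c in(("t",t),("s",s)):
    h=cv2.cvtColor(c["frame"],cv2.COLOR_RGB2HSV)
    for nm,m in(("red",cv2.inRange(h,(0,150,60),(6,255,255))|cv2.inRange(h,(174,150,60),(180,255,255))),("blue",cv2.inRange(h,(100,100,50),(125,255,255))),("brown",cv2.inRange(h,(5,60,40),(18,200,150)))):
        k,_,st,ce=cv2.connectedComponentsWithStats(m)
        print(n,nm,[(st[i].tolist(),np.round(ce[i],1).tolist()) for i in range(1,k) if st[i,4]>40][:12])
```

```text
t red [([257, 141, 5, 16, 51], [258.9, 148.1]), ([398, 166, 6, 16, 50], [401.1, 173.9]), ([361, 213, 8, 7, 45], [364.7, 216.0]), ([420, 255, 14, 5, 45], [426.3, 257.1]), ([404, 261, 33, 24, 131], [421.5, 273.2])]
t blue [([165, 22, 17, 24, 159], [171.6, 32.6]), ([173, 31, 11, 17, 97], [177.8, 38.9]), ([4, 153, 8, 15, 77], [7.9, 158.9]), ([276, 164, 27, 33, 215], [286.2, 179.3]), ([335, 262, 40, 9, 203], [354.4, 266.2])]
t brown [([0, 0, 21, 14, 271], [9.2, 6.3]), ([75, 0, 11, 14, 53], [80.1, 6.2]), ([135, 0, 50, 21, 479], [159.3, 6.1]), ([247, 0, 54, 27, 948], [274.6, 9.4]), ([288, 0, 45, 39, 684], [314.6, 18.2]), ([281, 0, 110, 87, 4025], [347.3, 47.0]), ([198, 4, 16, 10, 51], [204.9, 8.2]), ([0, 15, 276, 72, 9730], [115.2, 57.0]), ([246, 46, 16, 10, 54], [251.4, 51.1]), ([108, 87, 404, 297, 28051], [280.7, 325.3]), ([388, 86, 124, 217, 13354], [463.1, 207.6]), ([0, 89, 14, 8, 56], [7.5, 91.6])]
s red [([228, 233, 8, 7, 48], [231.8, 236.0]), ([307, 311, 27, 22, 468], [319.7, 321.3])]
s blue [([303, 144, 8, 11, 45], [307.5, 148.8]), ([361, 184, 24, 21, 324], [372.4, 194.1]), ([250, 193, 19, 13, 90], [257.7, 196.8])]
s brown [([157, 2, 11, 19, 61], [160.2, 9.4]), ([76, 38, 12, 29, 139], [81.4, 52.3]), ([315, 71, 197, 101, 2950], [450.4, 127.6]), ([0, 96, 42, 100, 502], [17.9, 143.1]), ([303, 119, 192, 113, 5775], [398.5, 177.1]), ([285, 128, 16, 22, 138], [294.9, 136.0]), ([240, 145, 21, 35, 457], [250.6, 161.4]), ([282, 190, 15, 6, 59], [288.6, 192.5]), ([443, 234, 65, 31, 1206], [479.4, 248.0]), ([398, 240, 10, 10, 53], [403.0, 244.2]), ([450, 266, 62, 26, 486], [478.6, 279.5]), ([301, 300, 35, 35, 200], [316.1, 321.9])]
```

View pics/t1.png

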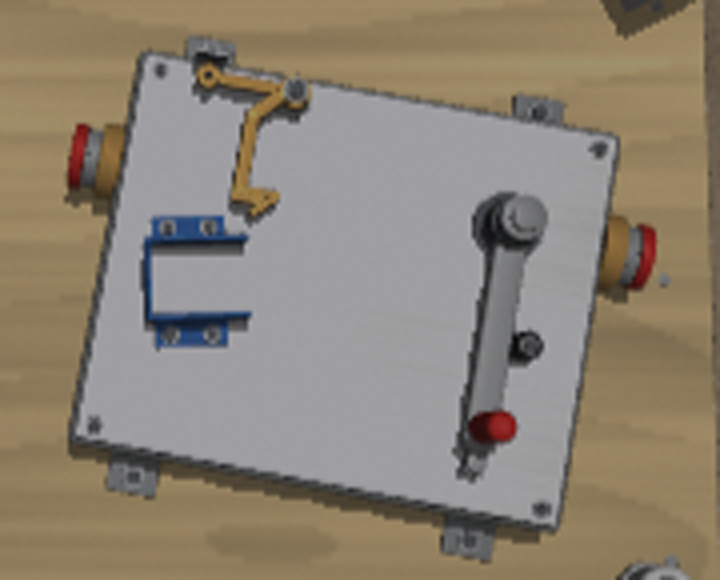

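View pics/blk.png

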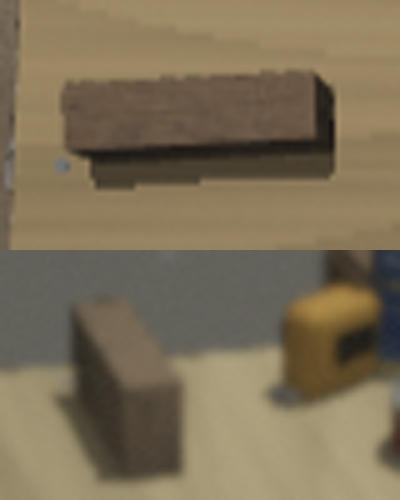

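Zoom: plate screws at (160,70),(598,149),(541,509),(94,425) in the 4x crop, bracket arms x 150-248, y 238/316, grip top (494,426). The block stands on the plywood with its top face spanning (62..318, 72..150) in the 5x crop. Solving poses.

Create m.py:
```python
from h import *
t=robot.camera("top");s=robot.camera("side")
f=lambda x,y:((x+.5)/4-.5+240,(y+.5)/4-.5+110)
b=lambda x,y:((x+.5)/5-.5+135,(y+.5)/5-.5+145)
g=lambda x,y:((x+.5)/5-.5+225,(y+.5)/5-.5+135)
print("block near",tri(t,b(315,72),s,g(182,128)),tri(t,b(317,138),s,g(125,140)),"far",tri(t,b(63,84),s,g(105,45)))
print("grip tip",tri(t,f(494,426),s,(231.8,234)))
S=np.array([onz(t,f(*p),.196)[:2] for p in((160,70),(598,149),(541,509),(94,425))])
C=np.array([onz(t,f(*p),.195)[:2] for p in((142,52),(618,136),(558,524),(74,436))])
for P in(S,C):
    y=P[0]+P[3]-P[1]-P[2];x=P[0]+P[1]-P[2]-P[3]
    print("centre",P.mean(0),"len y",np.linalg.norm(y)/2,"x",np.linalg.norm(x)/2,"yaw",np.degrees(np.arctan2(-y[0],y[1])),np.degrees(np.arctan2(x[1],x[0])))
for n,p,z in(("stem",(525,214),.249),("hookpivot",(297,89),.228),("studtop",(470,462),.221),("grip",(494,426),.276),("brk upper arm in end",(247,246),.225),("brk lower",(250,313),.225),("closed u",(152,240),.225),("closed l",(152,316),.225)):print(n,onz(t,f(*p),z))
for z in(.065,.205):print("blk",z,np.array([onz(t,b(*p),z)[:2] for p in((63,84),(315,72),(318,138),(66,151))]).round(4).tolist())
```

```bash
python3 m.py
```

```text
block near (array([0.57922747, 0.25182319, 0.20794169]), np.float64(0.0006818940349494837)) (array([0.54407077, 0.25043279, 0.20395285]), np.float64(0.0007078651026559447)) far (array([0.56541258, 0.39027158, 0.20974909]), np.float64(0.0126194677897017))
grip tip (array([ 0.42724182, -0.18116399,  0.26936275]), np.float64(0.0005273583717937039))
centre [ 0.52261515 -0.10083489] len y 0.30550730425684686 x 0.2495951561331022 yaw -10.102572783688828 -10.044314508868837
centre [ 0.52381139 -0.10072299] len y 0.3314697521330098 x 0.2694954687170264 yaw -9.82454081141633 -9.69755655645029
stem [ 0.56515198 -0.20828549  0.249     ]
hookpivot [ 0.65204331 -0.06312957  0.228     ]
studtop [ 0.40407131 -0.17678064  0.221     ]
grip [ 0.42685553 -0.17952207  0.276     ]
brk upper arm in end [ 0.54598187 -0.02983452  0.225     ]
brk lower [ 0.50113003 -0.03179306  0.225     ]
closed u [0.54956263 0.03350951 0.225     ]
closed l [0.49859884 0.03325295 0.225     ]
blk 0.065 [[0.5938, 0.4335], [0.6024, 0.2767], [0.5612, 0.2739], [0.552, 0.4301]]
blk 0.205 [[0.5725, 0.391], [0.58, 0.2523], [0.5436, 0.2498], [0.5354, 0.388]]
```

Create d.py:
```python
import sys,numpy as np
from bench import robot
s=robot.read_state();R=np.array(s["ee_rot"])
for a in sys.argv[1:]:
    p=np.array(eval(a));print(a,np.round(R.T@(p-s["tcp_pos"]),4))
print("yaw y",np.degrees(np.arctan2(R[1,1],R[0,1])))
```

```bash
python3 d.py .35,.35,.315 .427,-.182,.315
```

```text
.35,.35,.315 [-0.2393 -0.1915 -0.084 ]
.427,-.182,.315 [-0.4607 -0.6813 -0.0836]
yaw y 73.91111848757798
```
Tool "at most" 0.0625 per row, total to go .83 m => 14 rows. "pose commanded when the call began". First: 5 rows towards waypoint (dist .31).

Careful with the scale: shifts go in units of 50 mm and turns go in units of 4 degrees. That gives: -0.24 m is -4.8, -0.19 m is -3.8.

Request:
{"api": "shift_gripper", "payload": {
  "moves": {"segments": [[-1, -0.8, -0.6, 0, 0.085], [-2, -1.5, -1.2, 0, 0.085], [-2.9, -2.3, -1.6, 0, 0.085], [-3.8, -3.1, -1.68, 0, 0.085], [-4.8, -3.8, -1.68, 0, 0.085]]},
  "squeeze": 40
}}

```text
time_s: 0.92
tcp_pos: [0.3459, 0.3582, 0.3164]
ee_rot: [[-0.961, 0.276, 0.002], [0.276, 0.961, 0.002], [-0.002, 0.002, -1.0]]
ft_force: [0.1, -0.2, 0.3]
gripper_width: 0.0852
grasp_force: 0.0
```

```bash
python3 d.py .427,-.182,.315
```

```text
.427,-.182,.315 [-0.2273 -0.4968  0.0007]
yaw y 73.95162625365239
```

Scaled: -0.275 m is -5.5, -0.22 m is -4.4.

Request:
{"api": "shift_gripper", "payload": {
  "moves": {"segments": [[-0.5, -1.1, 0, 0, 0.085], [-1, -2.2, 0, 0, 0.085], [-1.5, -3.3, 0, 0, 0.085], [-2, -4.4, 0, 0, 0.085], [-2.5, -5.5, 0, 0, 0.085]]}
}}

```text
time_s: 1.55
tcp_pos: [0.3887, 0.0589, 0.3154]
ee_rot: [[-0.961, 0.277, 0.001], [0.277, 0.961, 0.0], [-0.001, 0.0, -1.0]]
ft_force: [1.6, -0.0, 0.1]
gripper_width: 0.0852
grasp_force: 0.0
```

```bash
python3 d.py .427,-.182,.315
```

```text
.427,-.182,.315 [-0.1035 -0.2209  0.0004]
yaw y 73.93331689411961
```

Scaled: -0.215 m is -4.3, -0.165 m is -3.3.

Request:
{"api": "shift_gripper", "payload": {
  "moves": {"segments": [[-0.5, -1.1, 0, 0, 0.085], [-1, -2.2, 0, 0, 0.085], [-1.5, -3.3, 0, 0, 0.085], [-2, -4.3, 0, 0, 0.085], [-2, -4.3, 0, 0, 0.085]]}
}}

```text
time_s: 2.17
tcp_pos: [0.4256, -0.1769, 0.3148]
ee_rot: [[-0.959, 0.282, 0.0], [0.282, 0.959, -0.001], [-0.0, -0.001, -1.0]]
ft_force: [-0.5, 0.2, 0.1]
gripper_width: 0.0848
grasp_force: 0.0
```

```bash
python3 d.py .427,-.182,.231
```

```text
.427,-.182,.231 [-0.0027 -0.0044  0.0838]
yaw y 73.60018204474201
```

Scaled: -0.002 m is -0.04, 0.083 m is 1.66.

Request:
{"api": "shift_gripper", "payload": {
  "moves": {"segments": [[-0.02, -0.04, 1, 0, 0.085], [-0.02, -0.04, 1.66, 0, 0.085], [-0.02, -0.04, 1.66, 0, 0.085], [-0.02, -0.04, 1.66, 0, 0.015], [-0.02, -0.04, 1.66, 0, 0.015]]},
  "squeeze": 40
}}

```text
time_s: 2.8
tcp_pos: [0.427, -0.1762, 0.2342]
ee_rot: [[-0.961, 0.277, 0.003], [0.277, 0.961, -0.002], [-0.004, -0.001, -1.0]]
ft_force: [0.8, 0.8, 0.3]
gripper_width: 0.051
grasp_force: 0.0
```

Request:
{"api": "shift_gripper", "payload": {
  "moves": {"segments": [[0, 0, 0, 0, 0.015], [0, 0, 0, 0, 0.015], [0, 0, 0, 0, 0.015]]}
}}

```text
time_s: 3.18
tcp_pos: [0.4261, -0.1769, 0.2337]
ee_rot: [[-0.961, 0.278, 0.001], [0.278, 0.961, -0.003], [-0.002, -0.002, -1.0]]
ft_force: [-2.7, -2.3, 6.8]
gripper_width: 0.0208
grasp_force: 39.1
```

Run:
```python
from h import *
t=robot.camera("top");s=robot.camera("side")
a=cv2.resize(t["frame"][110:255,240:420],(540,435),interpolation=2);b=cv2.resize(s["frame"][185:330,190:370],(540,435),interpolation=2)
cv2.imwrite("pics/g.png",cv2.resize(np.hstack([a,b])[:,:,::-1],(800,322)))
```

```text
(no output)
```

View pics/g.png

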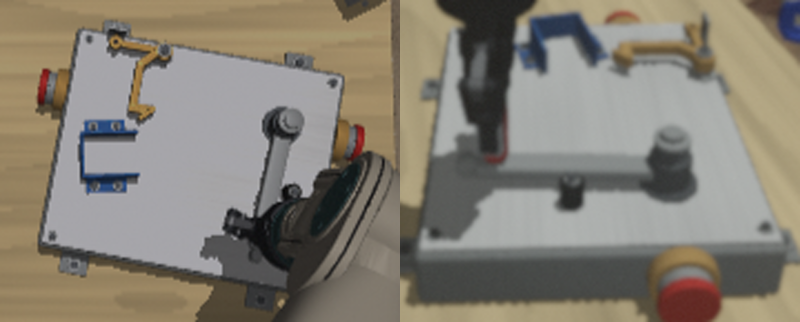

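Fingers hold the grip (side view: grip between pads at (495,150); lever still by the stop). Computing the arc.

Create arc.py:
```python
import sys,numpy as np
from bench import robot
s=robot.read_state();R=np.array(s["ee_rot"]);p=np.array(s["tcp_pos"]);c=np.array([.5648,-.209])
v=p[:2]-c;a=np.degrees(np.arctan2(v[1],v[0]));r=np.hypot(*v);print("ang",a,"theta",np.radians(170-a),"r",r,"F",s["ft_force"],"w",s["gripper_width"])
for k in map(float,sys.argv[1:]):
    b=np.radians(a-k);q=np.r_[c+.1405*np.array([np.cos(b),np.sin(b)]),.233];print(k,np.round(R.T@(q-p),4))
```

```bash
python3 arc.py 8 16 24 32 40
```

```text
ang 166.96821122573485 theta 0.05291469633593003 r 0.14232179353299107 F [-2.60409794 -1.03122376  6.01472413] w 0.020631403918164818
8.0 [-0.0021  0.0197  0.0006]
16.0 [-0.0052  0.0391  0.0006]
24.0 [-0.0109  0.0578  0.0006]
32.0 [-0.0191  0.0756  0.0005]
40.0 [-0.0298  0.0921  0.0005]
```

Scaled: 0.092 m is 1.84, 0.076 m is 1.52, 40 degrees is 10.

Request:
{"api": "shift_gripper", "payload": {
  "moves": {"segments": [[-0.04, 0.4, 0, 2, 0.015], [-0.1, 0.78, 0, 4, 0.015], [-0.22, 1.16, 0, 6, 0.015], [-0.38, 1.52, 0, 8, 0.015], [-0.6, 1.84, 0, 10, 0.015]]},
  "squeeze": 50
}}

```text
time_s: 3.9
tcp_pos: [0.4799, -0.0957, 0.2337]
ee_rot: [[-0.554, 0.833, -0.0], [0.833, 0.554, -0.002], [-0.001, -0.001, -1.0]]
ft_force: [-3.6, -1.4, 7.4]
gripper_width: 0.021
grasp_force: 48.9
```

```bash
python3 arc.py 7 14 21 28 35
```

```text
ang 126.86262429336087 theta 0.7528892367506684 r 0.141592143197013 F [-3.58889764 -1.37796484  7.44173103] w 0.021040234736878122
7.0 [-0.0012  0.0172  0.0007]
14.0 [-0.0033  0.0342  0.0007]
21.0 [-0.0076  0.0509  0.0006]
28.0 [-0.0138  0.0668  0.0006]
35.0 [-0.0219  0.082   0.0006]
```

Scaled: 0.082 m is 1.64, 0.067 m is 1.34, 7 degrees is 1.75.

Request:
{"api": "shift_gripper", "payload": {
  "moves": {"segments": [[-0.02, 0.34, 0, 1.75, 0.015], [-0.06, 0.68, 0, 3.5, 0.015], [-0.16, 1.02, 0, 5.25, 0.015], [-0.28, 1.34, 0, 7, 0.015], [-0.44, 1.64, 0, 8.75, 0.015]]},
  "squeeze": 50
}}

```text
time_s: 4.53
tcp_pos: [0.5599, -0.068, 0.2337]
ee_rot: [[0.022, 1.0, -0.001], [1.0, -0.022, -0.001], [-0.001, -0.001, -1.0]]
ft_force: [-5.0, -2.5, 8.8]
gripper_width: 0.0206
grasp_force: 49.0
```

```bash
python3 arc.py 4 8 12 14 15
```

```text
ang 91.99365836048887 theta 1.3614674990450208 r 0.14106192897645126 F [-5.00610467 -2.52377172  8.79008548] w 0.020589101904251502
4.0 [-0.0003  0.0098  0.0007]
8.0 [-0.0008  0.0196  0.0007]
12.0 [-0.002   0.0294  0.0006]
14.0 [-0.0028  0.0342  0.0006]
15.0 [-0.0033  0.0366  0.0006]
```

Request:
{"api": "shift_gripper", "payload": {
  "moves": {"segments": [[0, 0.2, 0, 1, 0.015], [-0.02, 0.4, 0, 2, 0.015], [-0.04, 0.58, 0, 3, 0.015], [-0.06, 0.68, 0, 3.5, 0.015], [-0.06, 0.74, 0, 3.75, 0.015]]},
  "squeeze": 50
}}

```text
time_s: 5.15
tcp_pos: [0.5963, -0.0717, 0.2337]
ee_rot: [[0.277, 0.961, -0.002], [0.961, -0.277, 0.0], [-0.0, -0.002, -1.0]]
ft_force: [-6.2, -0.3, 7.9]
gripper_width: 0.0206
grasp_force: 49.1
```

Request:
{"api": "shift_gripper", "payload": {
  "moves": {"segments": [[0, 0, 0, 0, 0.015], [0, 0, 0, 0, 0.015]]}
}}

```text
time_s: 5.4
tcp_pos: [0.5962, -0.0716, 0.2337]
ee_rot: [[0.277, 0.961, -0.001], [0.961, -0.277, 0.0], [0.0, -0.001, -1.0]]
ft_force: [-6.5, -0.8, 8.0]
gripper_width: 0.0207
grasp_force: 49.0
```

```bash
python3 arc.py 1
```

Run:
```python
from h import *
t=robot.camera("top");s=robot.camera("side")
a=cv2.resize(t["frame"][110:210,250:390],(560,400),interpolation=2);b=cv2.resize(s["frame"][165:265,220:360],(560,400),interpolation=2)
cv2.imwrite("pics/h.png",cv2.resize(np.vstack([a,b])[:,:,::-1],(420,600)))
```

```text
ang 77.12793254291793 theta 1.6209233602603597 r 0.14091318801153976 F [-6.45655634 -0.81906001  7.95731838] w 0.020748663803286275
1.0 [-0.0003  0.0025  0.0007]
```

View pics/h.png

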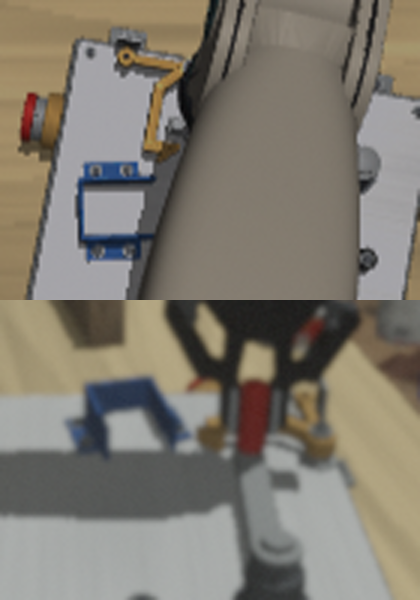

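The grip is held at lever ≈1.62 (force 6.5 N); the hook tooth at (165,150) looks closed. Easing back to see whether the hook takes the load.

Request:
{"api": "shift_gripper", "payload": {
  "moves": {"segments": [[0, -0.06, 0, 0, 0.015], [0, -0.12, 0, 0, 0.015], [0, -0.16, 0, 0, 0.015], [0, -0.16, 0, 0, 0.015]]}
}}

```text
time_s: 6.0
tcp_pos: [0.5892, -0.0702, 0.2337]
ee_rot: [[0.276, 0.961, 0.0], [0.961, -0.276, -0.002], [-0.001, 0.001, -1.0]]
ft_force: [-3.5, -2.5, 7.0]
gripper_width: 0.0207
grasp_force: 49.0
```

```bash
python3 arc.py 1
```

```text
ang 80.01504925363886 theta 1.5705336677689308 r 0.14091924148599386 F [-3.54889882 -2.50392909  6.99222972] w 0.02071959780549876
1.0 [-0.0002  0.0025  0.0007]
```

Scaled: -0.002 m is -0.04, -0.001 m is -0.02.

Request:
{"api": "shift_gripper", "payload": {
  "moves": {"segments": [[0, -0.02, 0, 0, 0.015], [0, -0.04, 0, 0, 0.015], [0, -0.04, 0, 0, 0.015]]}
}}

```text
time_s: 6.38
tcp_pos: [0.5884, -0.07, 0.2337]
ee_rot: [[0.276, 0.961, 0.002], [0.961, -0.276, -0.002], [-0.002, 0.003, -1.0]]
ft_force: [-0.3, -3.7, 6.6]
gripper_width: 0.0209
grasp_force: 49.1
```

```bash
python3 arc.py 1
```

```text
ang 80.35185012325849 theta 1.5646553836704882 r 0.14096764592318223 F [-0.25660254 -3.74477911  6.59457616] w 0.020856435472680172
1.0 [-0.0002  0.0025  0.0007]
```

Force reversed and the motion stopped: the hook holds the stud. Relax and open.

Scaled: -0.001 m is -0.02, 0.001 m is 0.02.

Request:
{"api": "shift_gripper", "payload": {
  "moves": {"segments": [[-0.02, 0.02, 0, 0, 0.015], [-0.02, 0.02, 0, 0, 0.035], [-0.02, 0.02, 0, 0, 0.045], [-0.02, 0.02, 0, 0, 0.045], [-0.02, 0.02, 0, 0, 0.045]]},
  "squeeze": 20
}}

```text
time_s: 7.0
tcp_pos: [0.5882, -0.0702, 0.2318]
ee_rot: [[0.277, 0.961, -0.0], [0.961, -0.277, 0.0], [0.0, -0.001, -1.0]]
ft_force: [0.2, -0.1, 0.3]
gripper_width: 0.0451
grasp_force: 0.0
```

Request:
{"api": "shift_gripper", "payload": {
  "moves": {"segments": [[0, 0, 0, 0, 0.045], [0, 0, -0.6, 0, 0.045], [0, 0, -1.4, 0, 0.045], [0, 0, -2, 0, 0.045]]}
}}

```text
time_s: 7.5
tcp_pos: [0.5886, -0.0705, 0.3339]
ee_rot: [[0.277, 0.961, 0.001], [0.961, -0.277, -0.0], [0.0, 0.001, -1.0]]
ft_force: [0.4, 0.5, 0.1]
gripper_width: 0.0448
grasp_force: 0.0
```

```bash
python3 d.py .53,.15,.335 .558,.3205,.335
```

```text
.53,.15,.335 [ 0.1956 -0.1174 -0.0013]
.558,.3205,.335 [ 0.3672 -0.1378 -0.0013]
yaw y -16.093798835059612
```

Scaled: 0.275 m is 5.5, 0.22 m is 4.4, -19.3 degrees is -4.825.

Request:
{"api": "shift_gripper", "payload": {
  "moves": {"segments": [[1.1, -0.4, 0, 0, 0.06], [2.2, -0.8, 0, -1.25, 0.075], [3.3, -1.24, 0, -2.5, 0.075], [4.4, -1.66, 0, -3.75, 0.075], [5.5, -2.08, 0, -4.825, 0.075]]}
}}

```text
time_s: 8.12
tcp_pos: [0.5643, 0.2245, 0.3323]
ee_rot: [[-0.058, 0.998, 0.001], [0.998, 0.058, 0.0], [0.0, 0.001, -1.0]]
ft_force: [0.2, -0.3, 0.1]
gripper_width: 0.0751
grasp_force: 0.0
```

```bash
python3 d.py .558,.3205,.24
```

Run:
```python
from h import *
t=robot.camera("top")
crop(t["frame"],250,110,400,222,5,"pics/k.png")
```

```text
.558,.3205,.24 [ 0.0962 -0.0007  0.0923]
yaw y 3.3486331083839826
```

View pics/k.png

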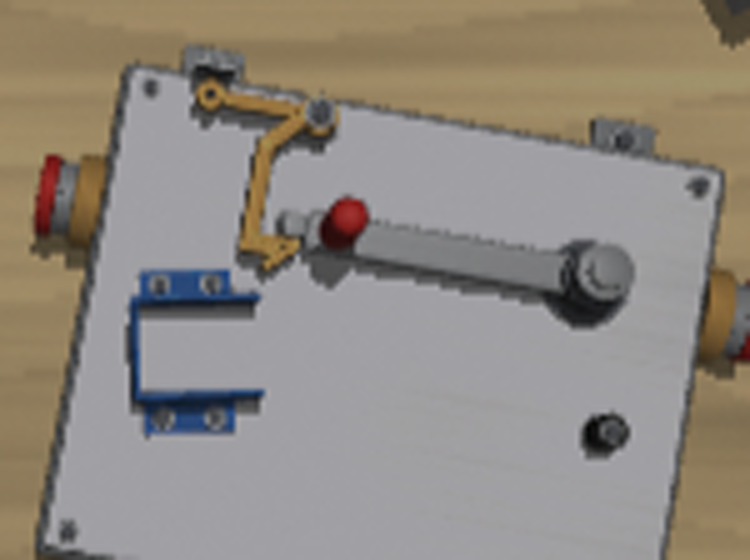

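Lever is hooked: hook tooth at (270,250) behind stud (290,222), lever pointing box +y. Bracket inner edges: y≈300 and y≈392, closed end x≈140, open end x≈260.

Run:
```python
from h import *
t=robot.camera("top");f=lambda x,y:((x+.5)/5-.5+250,(y+.5)/5-.5+110)
for p in((258,299),(142,301),(261,391),(142,394),(140,348),(136,348)):print(p,onz(t,f(*p),.225))
print("grip",onz(t,f(350,218),.276),"stem",onz(t,f(606,270),.249))
```

```text
(258, 299) [ 0.55062    -0.02937145  0.225     ]
(142, 301) [0.54909828 0.03250577 0.225     ]
(261, 391) [ 0.50132311 -0.03093129  0.225     ]
(142, 394) [0.49920774 0.03225912 0.225     ]
(140, 348) [0.52382034 0.03344653 0.225     ]
(136, 348) [0.52380397 0.03557803 0.225     ]
grip [ 0.58569583 -0.07165278  0.276     ] stem [ 0.56390171 -0.2080697   0.249     ]
```

Request:
{"api": "shift_gripper", "payload": {
  "moves": {"segments": [[1, -0.02, 0.8, 0, 0.075], [1.92, -0.02, 1.6, 0, 0.075], [1.92, -0.02, 2.6, 0, 0.075], [1.92, -0.02, 3.14, 0, 0.075], [1.92, -0.02, 3.14, 0, 0.075]]}
}}

```text
time_s: 8.85
tcp_pos: [0.5562, 0.3169, 0.172]
ee_rot: [[-0.055, 0.998, -0.006], [0.998, 0.055, -0.003], [-0.003, -0.006, -1.0]]
ft_force: [0.2, 0.0, 0.5]
gripper_width: 0.0749
grasp_force: 0.0
```

```bash
python3 d.py .558,.3205,.174
```

```text
.558,.3205,.174 [ 0.0034  0.002  -0.002 ]
yaw y 3.1719037691422054
```

Request:
{"api": "shift_gripper", "payload": {
  "moves": {"segments": [[0.02, 0.02, -0.02, 0, 0.03], [0.02, 0.02, -0.02, 0, 0.03], [0.02, 0.02, -0.02, 0, 0.03], [0.02, 0.02, -0.02, 0, 0.03], [0.02, 0.02, -0.02, 0, 0.03]]},
  "squeeze": 60
}}

```text
time_s: 9.48
tcp_pos: [0.5604, 0.3199, 0.1789]
ee_rot: [[-0.056, 0.998, 0.004], [0.998, 0.056, 0.001], [0.001, 0.004, -1.0]]
ft_force: [-2.0, -1.0, 7.1]
gripper_width: 0.037
grasp_force: 60.7
```

Request:
{"api": "shift_gripper", "payload": {
  "moves": {"segments": [[0, 0, 0, 0, 0.03], [0, 0, -0.8, 0, 0.03], [0, 0, -1.8, 0, 0.03], [0, 0, -2.6, 0, 0.03], [0, 0, -2.6, 0, 0.03]]}
}}

```text
time_s: 10.1
tcp_pos: [0.5615, 0.3204, 0.311]
ee_rot: [[-0.056, 0.998, 0.008], [0.998, 0.056, 0.004], [0.003, 0.009, -1.0]]
ft_force: [-0.3, 0.4, -2.4]
gripper_width: 0.0367
grasp_force: 61.0
```

```bash
python3 d.py .5265,-.05,.302
```

```text
.5265,-.05,.302 [-0.3679 -0.0557  0.0073]
yaw y 3.2051817684917117
```

Request:
{"api": "shift_gripper", "payload": {
  "moves": {"segments": [[-1, -0.16, 0, 0, 0.03], [-2, -0.3, 0, 0, 0.03], [-3.1, -0.46, 0, 0, 0.03], [-4.2, -0.64, 0, 0.3, 0.03], [-5.3, -0.8, 0, 0.3, 0.03]]}
}}

```text
time_s: 10.72
tcp_pos: [0.5326, 0.051, 0.304]
ee_rot: [[-0.035, 0.999, -0.003], [0.999, 0.035, -0.0], [-0.0, -0.003, -1.0]]
ft_force: [1.2, -0.3, -2.5]
gripper_width: 0.0368
grasp_force: 60.9
```

Request:
{"api": "shift_gripper", "payload": {
  "moves": {"segments": [[-0.6, -0.1, 0, 0, 0.03], [-1.2, -0.18, 0, 0, 0.03], [-1.8, -0.26, 0, 0, 0.03], [-2, -0.3, 0, 0, 0.03], [-2, -0.3, 0, 0, 0.03]]}
}}

```text
time_s: 11.35
tcp_pos: [0.5219, -0.0478, 0.3049]
ee_rot: [[-0.034, 0.999, -0.002], [0.999, 0.034, 0.001], [0.001, -0.002, -1.0]]
ft_force: [-0.4, 0.0, -2.3]
gripper_width: 0.0372
grasp_force: 61.0
```

```bash
python3 d.py .5265,-.05,.280
```

Run:
```python
from h import *
t=robot.camera("top");s=robot.camera("side")
a=cv2.resize(t["frame"][110:210,250:390],(560,400),interpolation=2);b=cv2.resize(s["frame"][145:245,200:340],(560,400),interpolation=2)
cv2.imwrite("pics/p.png",cv2.resize(np.vstack([a,b])[:,:,::-1],(420,600)))
```

```text
.5265,-.05,.280 [-0.0023  0.0045  0.0249]
yaw y 1.9471858271227471
```

View pics/p.png

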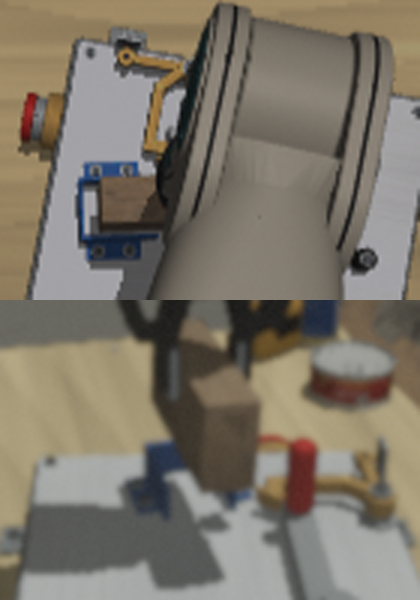

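Block is above the bracket; its outer end's top edge at (101,178)-(101,228) in the 3x upper crop. Checking lateral fit from that edge.

Run:
```python
from h import *
t=robot.camera("top");f=lambda x,y:((x+.5)/3-.5+250,(y+.5)/3-.5+110)
for p in((101,178),(101,227),(160,179)):print(p,onz(t,f(*p),.331))
h=cv2.cvtColor(t["frame"],cv2.COLOR_RGB2HSV)
print(h[165:192,290].tolist())
```

```text
(101, 178) [0.53697054 0.02292448 0.331     ]
(101, 227) [0.49753226 0.02278017 0.331     ]
(160, 179) [ 0.53650074 -0.02425269  0.331     ]
[[109, 57, 134], [110, 5, 143], [109, 15, 137], [114, 52, 98], [15, 87, 112], [15, 88, 113], [15, 88, 107], [15, 88, 107], [15, 88, 107], [15, 85, 108], [15, 83, 107], [15, 92, 100], [15, 87, 103], [14, 89, 109], [15, 88, 107], [15, 90, 102], [15, 91, 104], [15, 91, 106], [14, 85, 96], [18, 65, 39], [11, 58, 35], [12, 28, 45], [140, 11, 67], [110, 111, 60], [108, 152, 52], [108, 161, 49], [107, 167, 58]]
```

Scaled: 0.02 m is 0.4, 0.006 m is 0.12.

Request:
{"api": "shift_gripper", "payload": {
  "moves": {"segments": [[-0.06, 0.12, 0, 0, 0.03], [-0.06, 0.12, 0.4, 0, 0.03], [-0.06, 0.12, 0.66, 0, 0.03], [-0.06, 0.12, 0.66, 0, 0.03], [-0.06, 0.12, 0.66, 0, 0.03]]}
}}

```text
time_s: 12.12
tcp_pos: [0.529, -0.0505, 0.2735]
ee_rot: [[-0.035, 0.999, 0.001], [0.999, 0.035, -0.0], [-0.0, 0.001, -1.0]]
ft_force: [-0.8, 0.1, -2.9]
gripper_width: 0.0369
grasp_force: 61.0
```

```bash
python3 d.py .5265,-.05,.234
```

Run:
```python
from h import *
t=robot.camera("top");s=robot.camera("side");z=robot.read_state()["tcp_pos"][2]+.026
h=cv2.cvtColor(t["frame"],cv2.COLOR_RGB2HSV)
for c in(286,290,294):
    r=np.where((abs(h[155:195,c,0].astype(int)-15)<3)&(h[155:195,c,2]>80))[0]+155
    print(c,r.min(),r.max(),onz(t,(c,(r.min()+r.max())/2),z),abs(onz(t,(c,r.min()-.5),z)-onz(t,(c,r.max()+.5),z))[0])
a=cv2.resize(t["frame"][120:205,250:350],(600,510),interpolation=2)
cv2.imwrite("pics/q.png",cv2.resize(np.hstack([a,cv2.resize(s["frame"][155:240,210:310],(600,510),interpolation=2)])[:,:,::-1],(800,340)))
```

```text
.5265,-.05,.234 [ 0.0006 -0.0025  0.0395]
yaw y 2.027452541689807
286 168 182 [0.5262377  0.01490456 0.29992713] 0.03743830547642302
290 168 181 [0.52755941 0.00500684 0.29992713] 0.034944001411194026
294 168 181 [ 0.527633   -0.0048906   0.29992713] 0.034937119771533354
```

View pics/q.png

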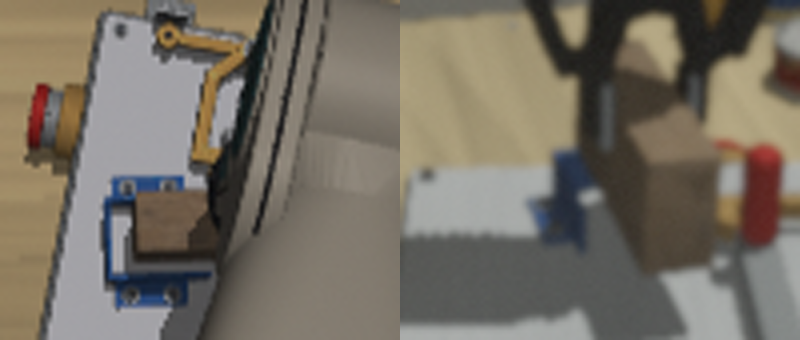

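Block lies over the bracket opening, ~2 mm towards +x. Correct and lower.

Scaled: 0.036 m is 0.72, 0.01 m is 0.2.

Request:
{"api": "shift_gripper", "payload": {
  "moves": {"segments": [[0, -0.04, 0.2, 0, 0.03], [0, -0.04, 0.4, 0, 0.03], [0, -0.04, 0.6, 0, 0.03], [0, -0.04, 0.72, 0, 0.03], [0, -0.04, 0.72, 0, 0.03]]}
}}

```text
time_s: 12.85
tcp_pos: [0.5261, -0.0506, 0.2362]
ee_rot: [[-0.035, 0.999, -0.002], [0.999, 0.035, 0.0], [0.0, -0.002, -1.0]]
ft_force: [0.9, 0.2, -2.1]
gripper_width: 0.0371
grasp_force: 61.0
```

Request:
{"api": "shift_gripper", "payload": {
  "moves": {"segments": [[0, 0, 0, 0, 0.03], [0, 0, 0.04, 0, 0.03], [0, 0, 0.04, 0, 0.03]]}
}}

```text
time_s: 13.22
tcp_pos: [0.5268, -0.0507, 0.2352]
ee_rot: [[-0.035, 0.999, 0.0], [0.999, 0.035, -0.0], [-0.0, 0.0, -1.0]]
ft_force: [-0.3, -0.6, -2.3]
gripper_width: 0.0371
grasp_force: 61.0
```

Scaled: 0.003 m is 0.06, 0.002 m is 0.04.

Request:
{"api": "shift_gripper", "payload": {
  "moves": {"segments": [[0, 0, 0.04, 0, 0.03], [0, 0, 0.06, 0, 0.03], [0, 0, 0.06, 0, 0.03]]}
}}

```text
time_s: 13.6
tcp_pos: [0.527, -0.0508, 0.2339]
ee_rot: [[-0.035, 0.999, 0.001], [0.999, 0.035, -0.001], [-0.001, 0.001, -1.0]]
ft_force: [-3.2, 0.0, 4.9]
gripper_width: 0.0366
grasp_force: 61.7
```

Scaled: -0.001 m is -0.02.

Request:
{"api": "shift_gripper", "payload": {
  "moves": {"segments": [[0, 0, -0.02, 0, 0.045], [0, 0, -0.02, 0, 0.05], [0, 0, -0.02, 0, 0.05], [0, 0, -0.02, 0, 0.05]]},
  "squeeze": 20
}}

```text
time_s: 14.1
tcp_pos: [0.5266, -0.0506, 0.2329]
ee_rot: [[-0.035, 0.999, -0.0], [0.999, 0.035, 0.0], [0.0, -0.0, -1.0]]
ft_force: [0.5, -0.3, -0.3]
gripper_width: 0.0501
grasp_force: 0.0
```

Request:
{"api": "shift_gripper", "payload": {
  "moves": {"segments": [[0, 0, -0.4, 0, 0.05], [0, 0, -1, 0, 0.05], [0, 0, -2, 0, 0.05], [0, 0, -2.4, 0, 0.05]]}
}}

```text
time_s: 14.6
tcp_pos: [0.5279, -0.0509, 0.3564]
ee_rot: [[-0.035, 0.999, 0.005], [0.999, 0.035, -0.001], [-0.001, 0.005, -1.0]]
ft_force: [0.9, 0.5, -0.2]
gripper_width: 0.0502
grasp_force: 0.0
```

Request:
{"api": "shift_gripper", "payload": {
  "moves": {"segments": [[1, 0, 0, 0, 0.05], [2, 0, 0, 0, 0.05], [3.2, 0, 0, 0, 0.05], [4.4, 0, 0, 0, 0.05], [4.4, 0, 0, 0, 0.05]]}
}}

```text
time_s: 15.22
tcp_pos: [0.5184, 0.1727, 0.3528]
ee_rot: [[-0.041, 0.999, -0.0], [0.999, 0.041, 0.001], [0.001, -0.0, -1.0]]
ft_force: [-0.5, -0.8, 0.5]
gripper_width: 0.0499
grasp_force: 0.0
```

Run:
```python
from h import *
t=robot.camera("top");s=robot.camera("side")
a=cv2.resize(t["frame"][115:200,255:380],(625,425),interpolation=2);b=cv2.resize(s["frame"][170:255,215:340],(625,425),interpolation=2)
cv2.imwrite("pics/z.png",cv2.resize(np.vstack([a,b])[:,:,::-1],(441,600)))
```

```text
(no output)
```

View pics/z.png

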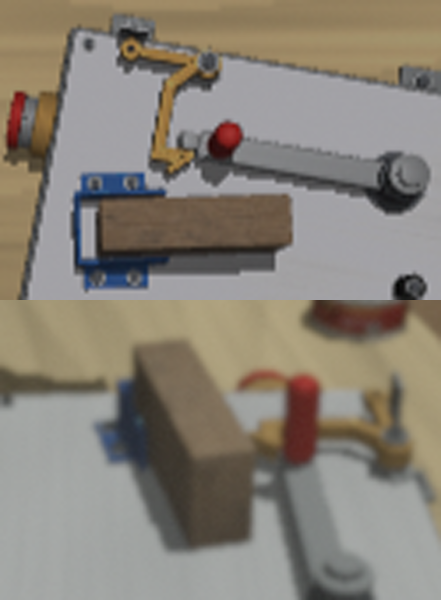

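Block sits in the bracket (top face (102,198)-(291,250)), upright, lever still hooked. Checking its centre numerically.

Run:
```python
from h import *
t=robot.camera("top");k=441/125
P=np.array([onz(t,((x+.5)/k-.5+255,(y+.5)/k-.5+115),.26)[:2] for x,y in((101,200),(290,196),(291,245),(103,251))]);print(P,P.mean(0))
d=P.mean(0)-[.5264,-.043];a=np.radians(2);print("seat x,y",d@[np.cos(a),np.sin(a)],d@[-np.sin(a),np.cos(a)])
```

```text
[[ 0.540535    0.01995255]
 [ 0.54448078 -0.11787813]
 [ 0.50853758 -0.11827266]
 [ 0.50305759  0.01835774]] [ 0.52415274 -0.04946012]
seat x,y -0.0024713503972948058 -0.006377761090031009
```

Within tolerance on all counts.

```bash
python3 -c "
from bench import robot
print(robot.finish_job())"
```

```text
the job is handed in; nothing more can be done
None
```

The job is handed in: the lever is held by the closed trip hook, the pine block stands in the blue bracket about 2 mm sideways and 6 mm short of the seat by my camera measurement, and the tape measure and spanner were not touched; the judge returned no verdict.

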